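# Shift the gear selector from second to third

### The arm

A 7-joint arm with a two-finger parallel gripper is mounted at the origin on a cart in front of the work surface, level with it; the furniture and walls round the work are solid. World frame = base frame: x ahead of the robot, y to its left, z up, the work surface at z = 0. Lengths are in m, angles in degrees, forces in N, time in s.
With the tool pointing down it reaches from about 0.425 to 0.875 m from the base axis. Payload 4.7 kg.
Tool frame: the origin (TCP) lies on the front face of the gripper's body, between the roots of the fingers; the fingertips stand 70 mm ahead of it and the grasp point (between the pads) lies 51 mm ahead of it; z points along the fingers, y is the direction in which the jaws open and shut (so a half turn about z gives the same grasp; the last joint's range is limited). The gripper opens to 87 mm and grips with 3 to 60 N. Pads are 19 mm wide; open, the fingers measure 117 mm over their backs; the gripper's body (75 mm by 190 mm) begins 51 mm behind the grasp point.
Start: joints at [77.813, 18.392, -4.016, 83.108, 1.295, 78.541, -3.26], TCP at [0.146, -0.633, 0.292] pointing down, gripper open.
Joint ranges: [-163.93, 163.93], [-17.29, 119.83], [-79.2, 71.16], [3.27, 140.29], [-89.18, 269.18], [5.43, 117.66], [-154.24, 154.24]. Speed limits (degrees/s): [147.25, 147.25, 180, 180, 180, 180, 180].

### API

Orientations are given as [roll, pitch, yaw] about the fixed x, y, z axes, in that order (R = Rz(yaw) Ry(pitch) Rx(roll)).
In Python, from cell import env gives the robot as it stands.
- The arm moves only by the tool drive_tool, never from a script. Its argument "commands" is a list of rows, each a list of 7 numbers: the shift along the tool's x, y, z in cm, then the turn, a rotation vector about the tool's x, y, z in degrees, then the opening, from 0 (shut) to 1 (fully open). In form: [[tx, ty, tz, rx, ry, rz, hand], ...]. A call has 1 to 20 rows; each row shifts and turns the commanded pose from where the row before left it, along the tool's axes as they then stand; what a row does not reach is not made up. A row lasts 1/12 s, in which the tool goes at most 41.7 mm and 7.16 degrees, less where a joint would pass 70% of its speed; a pose out of reach is approached as far as the arm can. A call is refused whole if a number of a shift passes 4.17 or a number of a turn 7.16, either way. A call with a gripper value outside its range is refused whole. The fingers move at their own pace and stop on an object; "force" is the grip in N (left out, the last holds). Time passes only in rows, so rows that do not move let the fingers close. It gives the time, the measured TCP pose, the force and the opening at its end, in the units of the state.
- env.get_obs(): the state, without advancing time (a new reading comes with each control period).
- env.read_camera(name): name is "side" or "top" or "wrist"; returns a dict with "img" (384x512x3 uint8, blue, green, red), "mtx" (3x3 intrinsics, pixels), "k1" (the pictures are not rectified: a ray, as slopes to the right and down, at radius r is drawn at 1 + k1 r^2 times it, then the intrinsics apply), "pose" (4x4, takes a point from camera to world coordinates). Camera axes: x right, y down, z forward; pixel columns grow to the right and rows downward; lengths in m; the calibration is good to about 2 mm. A picture is of the moment at which its call begins. There is no depth.
- env.sign_off(): hands the job in, once; it reports no verdict.
The state is a dict: "time_s": time; "qpos": joint angles; "joint_velocities": joint speeds; "effort": joint torques, N m; "tool_pos": TCP position; "tool_rot": TCP orientation; "force": force on the tool from outside, world axes, zero at the start; "wrist_torque": the same for the moment, N m; "grip_width": finger opening in m.
Only numpy, scipy, OpenCV 4.12 (cv2) and the standard library are available. Lean on these libraries where they do the work, as an engineer would, in place of code of your own. Each camera call takes 0.05 s, during which the arm holds its last target.

### The job

The lever of the gear selector box stands in the second slot of its H-shaped gate (near left). Shift it into third (far right) by pushing the knob with the fingertips: forward out of second to neutral, across to the right, then forward fully home into the third slot. Only push the lever, never grip it; do not run it into the first or fourth slot on the way, leave the things standing round the box where they are, and move clear at the end.

Things in the scene. Friction and masses are not known exactly. Their poses are not given: they have to be found in the camera images.
- selector_box: fixed grey cast gear selector box: flange 136 (x) x 116 (y) mm, body 104 x 104 mm, shaft stubs out of its left and right sides to 80 mm from the centre at 36 mm height. Origin at the centre of its underside on the bench; axes: +x forward (away from the robot), +y left; it may be turned up to 0.35 rad either way
- gate_center (a point): centre of the top face of the gate, 78 mm above the bench, axes as the box. Steel plate 86 x 86 mm with a cross channel along y (neutral) and four slots along x, centred 17 mm left and right: far left first, near left second, far right third, near right fourth; 1 to 4 studs mark their ends. All 15 mm wide; the lever's shaft is 9 mm. Round-nosed teeth part left from right slots
- third_end (a point): closed end of the third slot (far right, three studs) on the gate's top face: 26.5 mm forward and 17 mm right of the gate centre
- knob_center (a point): centre of the lever's black knob, a 38 mm square block 40 mm tall with a rubber pad on each side (41 mm over opposite pads), 155 mm above the lever's pivot. The pivot is 68 mm below the gate centre, so the upright knob centre is 165 mm above the bench. Axes tilt with the lever. From neutral it moves about 40 mm left or right and 50 mm forward or back
- forward (a joint): lever tilt along the slots, rad: 0 neutral, + forward (away from the robot), -0.331 to 0.331 between slot ends. Knob centre is 155 mm x sin(forward) ahead of the gate centre in the box's axes. Can cross left-right only within 0.05 rad of 0 (up to 0.1 the round noses guide it in). Friction about 1.3 N at the knob, no spring, stays where left
- across (a joint): lever tilt across the gate, rad: negative left, positive right, end stops at -0.303 and 0.303; -0.30 to -0.22 in the left slots, 0.22 to 0.30 in the right. Knob centre is 155 mm x sin(across) x cos(forward) right of the gate centre in the box's axes. Same friction, no spring
- pad_near: near side of the lever: rubber pad 22 wide x 30 tall mm on the knob, outer face 20.5 mm behind (towards the robot) of the knob centre, and a narrow steel flat on the shaft below it. Origin and axes are those of the knob centre; tilts with the lever. Pressing opposite sides at once counts as gripping
- pad_far: far side of the lever: rubber pad 22 wide x 30 tall mm on the knob, outer face 20.5 mm ahead of the knob centre, and a narrow steel flat on the shaft below it. Origin and axes are those of the knob centre; tilts with the lever. Pressing opposite sides at once counts as gripping
- pad_left: left side of the lever: rubber pad 22 wide x 30 tall mm on the knob, outer face 20.5 mm to the left of the knob centre, and a narrow steel flat on the shaft below it. Origin and axes are those of the knob centre; tilts with the lever. Pressing opposite sides at once counts as gripping
- pad_right: right side of the lever: rubber pad 22 wide x 30 tall mm on the knob, outer face 20.5 mm to the right of the knob centre, and a narrow steel flat on the shaft below it. Origin and axes are those of the knob centre; tilts with the lever. Pressing opposite sides at once counts as gripping
- cup: small turned wooden cup, 66 mm across, 68 mm tall, loose; origin at the centre of its underside; a bystander that stays where it is
- blank: rough octagonal wood blank, about 60 mm across, 36 mm tall, loose; origin at the centre of its underside; a bystander that stays where it is
- roll: roll of brown abrasive strip, 74 x 59 mm, 50 mm tall, loose; origin at the centre of its underside; a bystander that stays where it is
- offcut: narrow slanting strip of pale offcut wood, 88 x 64 x 18 mm over all, loose; origin at the centre of its underside; a bystander that stays where it is

How it is judged (in metres and radians):
On the way, in this order (a step that is already met when the one before it is completed fails the run):
1. the lever is brought out of second to neutral, still on the left (value of joint forward above -0.12 rad and value of joint across below 0 rad), for 0.05 s.
2. the lever has crossed to the right-hand column in neutral (value of joint across above 0.19 rad and value of joint forward between -0.17 and 0.17 rad), for 0.05 s.
3. the lever is home in the third slot (value of joint forward above 0.29 rad and value of joint across above 0.19 rad), for 0.2 s.
At the end, for the whole second after the job is handed in: the lever stands at rest in the third slot, at least 0.29 rad forward (of 0.331) and in the right-hand column (across over 0.19 rad); cup, blank, roll and offcut within 20 mm of where they stood (all of step 3 and value of joint forward below 0.4 rad and velocity of joint forward between -0.05 and 0.05 rad/s and distance of each of cup, blank, roll, offcut from where it was at the start of the episode below 0.02 m); the robot touches nothing.
It fails at once if the lever is run into the first slot (over 0.17 rad forward on the left) (value of joint forward above 0.17 rad and value of joint across below 0 rad).
It fails at once if the lever is run into the fourth slot (over 0.17 rad back on the right) (value of joint forward below -0.17 rad and value of joint across above 0 rad).
It fails at once if the lever is gripped: the fingers press on two opposite sides of it at once (contact force between each of pad_near, pad_far and the fingers above 1.5 N or contact force between each of pad_left, pad_right and the fingers above 1.5 N).
It fails at once if a bystander is pushed or lifted more than 20 mm from its place (distance of any of cup, blank, roll, offcut from where it was at the start of the episode above 0.02 m).
It also fails if it takes over 72 s, if anything falls off the work surface, if the arm or the gripper's body presses on something with over 40 N, if the wrist force passes 120 N, or if a joint passes its speed limit or range.

## Working session

There is one attempt and no reset: what is moved stays moved. The work goes in short steps, Python scripts to look and compute and a tool call to move; the robot and the scene stay as the last step left them, time stands still between calls to the robot, and variables do not carry over. Pictures are saved under pics/ and viewed, and the job is handed in when it is done.

Besides the shell and the picture viewer there is one more tool, called as name([rows], argument=value, ...), one row to a line, values as JSON. drive_tool: Moves the arm, as the interface text tells. Its arguments: {"type":"object","properties":{"commands":{"type":"array"},"force":{"type":"number"}},"required":["commands"]}

```bash
ls; mkdir -p pics; python3 - <<'E'
from cell import env
import cv2
o=env.get_obs();print(o)
for n in("side","top","wrist"):
    c=env.read_camera(n);cv2.imwrite(f"pics/{n}0.png",c["img"]);print(n,c["mtx"].tolist(),c["k1"],c["pose"].round(4).tolist())
E
```

```text
pics
{'time_s': 0.0, 'qpos': array([77.81518476, 18.43867554, -4.01688089, 83.1758868 ,  1.29568835,
       78.53902344, -3.25941656]), 'joint_velocities': array([-0.14192947, -0.06924129,  0.03251487, -0.01344108,  0.08173887,
       -0.02024794,  0.04466703]), 'effort': array([-6.69310903e-04, -4.91292465e+01, -4.04019020e-01, -3.12529635e+01,
       -6.40267530e-02,  4.36871743e-02,  1.70898452e-04]), 'tool_pos': array([ 0.14601077, -0.63295785,  0.29115729]), 'tool_rot': array([-1.79891701e+02,  5.96536711e-03,  1.29965937e+01]), 'force': array([-0.00771914, -0.24080114, -0.22563369]), 'wrist_torque': array([-0.01159937,  0.02889183,  0.07007003]), 'grip_width': 0.08700544456520462}
side [[492.8725289626994, 0.0, 255.6291382399989], [0.0, 492.8725289626994, 189.9256763990899], [0.0, 0.0, 1.0]] -0.21460078271168942 [[-0.9606, -0.0911, 0.2625, 0.2574], [-0.2773, 0.3757, -0.8843, 0.765], [-0.0181, -0.9223, -0.3861, 0.5733], [0.0, 0.0, 0.0, 1.0]]
top [[374.84293693158116, 0.0, 258.06796625535435], [0.0, 374.84293693158116, 185.21676168823979], [0.0, 0.0, 1.0]] -0.07048582086612107 [[-0.1054, -0.9667, 0.2331, 0.3658], [-0.9944, 0.1033, -0.021, -0.2012], [-0.0038, -0.234, -0.9722, 0.9458], [0.0, 0.0, 0.0, 1.0]]
wrist [[275.36352577608847, 0.0, 253.84902351779817], [0.0, 275.36352577608847, 188.04880801904173], [0.0, 0.0, 1.0]] 0.01056664092764191 [[0.2236, -0.9392, -0.2607, 0.2175], [-0.9747, -0.2158, -0.0585, -0.618], [-0.0014, 0.2672, -0.9636, 0.385], [0.0, 0.0, 0.0, 1.0]]
```

View pics/side0.png

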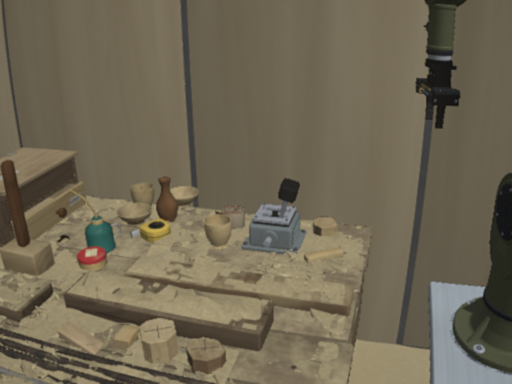

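View pics/top0.png

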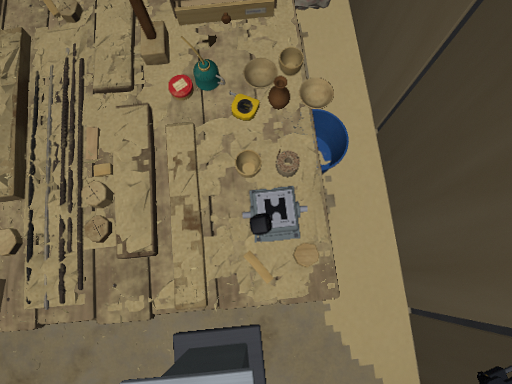

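View pics/wrist0.png

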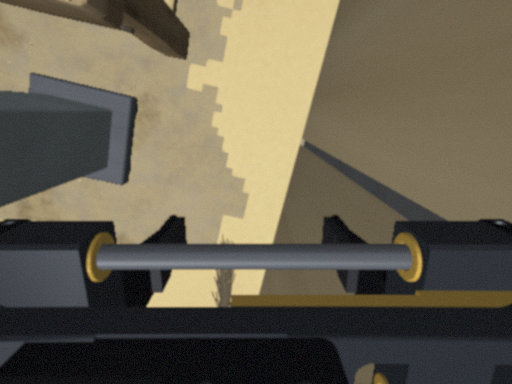

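```bash
cat > h.py <<'E'
from cell import env
import cv2,numpy as np
def ray(c,uv):
    K=c["mtx"];k1=c["k1"]
    d=np.array([(uv[0]-K[0,2])/K[0,0],(uv[1]-K[1,2])/K[1,1]]);u=d.copy()
    for _ in range(20): u=d/(1+k1*(u@u))
    P=np.array(c["pose"]);return P[:3,3],P[:3,:3]@np.array([u[0],u[1],1])
def onz(c,uv,z):
    o,d=ray(c,uv);return o+d*(z-o[2])/d[2]
def tri(a,ua,b,ub):
    o1,d1=ray(a,ua);o2,d2=ray(b,ub)
    A=np.stack([d1,-d2],1);s=np.linalg.lstsq(A,o2-o1,rcond=None)[0]
    p,q=o1+s[0]*d1,o2+s[1]*d2;return (p+q)/2,np.linalg.norm(p-q)
def proj(c,p):
    P=np.linalg.inv(np.array(c["pose"]));x=P[:3,:3]@p+P[:3,3];u=x[:2]/x[2];u=u*(1+c["k1"]*(u@u))
    return c["mtx"][:2,:2]@u+c["mtx"][:2,2]
E
python3 - <<'E'
import cv2
a=cv2.imread("pics/top0.png")[145:295,205:345];cv2.imwrite("pics/topz.png",cv2.resize(a,None,fx=4,fy=4,interpolation=2)[:600])
a=cv2.imread("pics/side0.png")[165:275,195:355];cv2.imwrite("pics/sidez.png",cv2.resize(a,None,fx=5,fy=5,interpolation=2))
E
```

```text
(no output)
```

View pics/topz.png

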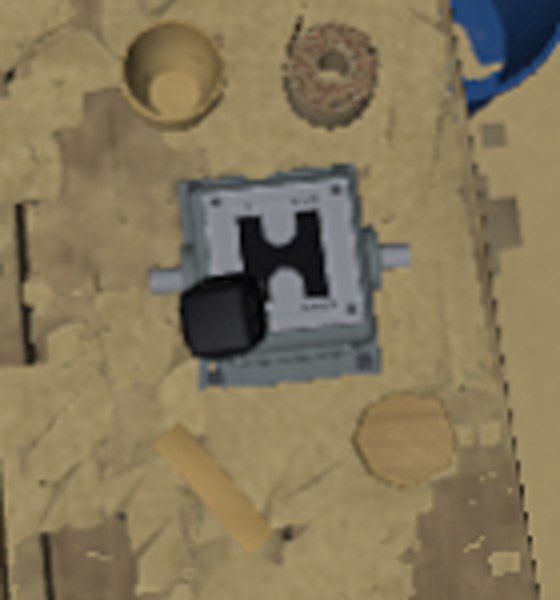

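View pics/sidez.png

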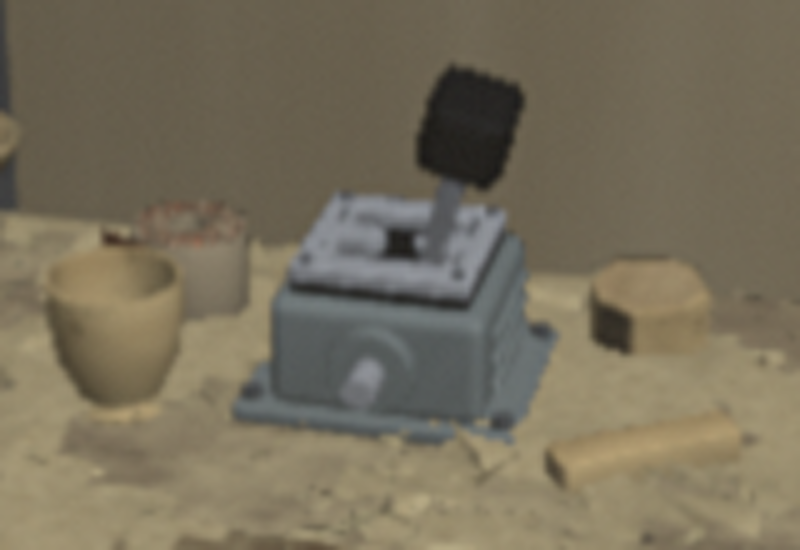

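```bash
python3 - <<'E'
from h import *
t=env.read_camera("top");s=env.read_camera("side")
m=lambda x,y:((x+.5)/4-.5+205,(y+.5)/4-.5+145)
TL,TR,BR=[onz(t,m(*p),.078)[:2] for p in((202,193),(348,177),(364,326))]
b=[onz(t,m(*p),.078)[:2] for p in((215,202),(336,188),(351,309))]
print("TL TR BR",TL,TR,BR,np.linalg.norm(TL-TR),np.linalg.norm(TR-BR))
print("gate c",(TL+BR)/2,(b[0]+b[2])/2)
for a,c,d in((TL,TR,BR),b):
  r=np.degrees([np.arctan2(*(-(c-a))[::-1])+0, np.arctan2(*(c-d)[::-1])]);r[0]=np.degrees(np.arctan2(-(a-c)[0],(a-c)[1]));print("yaw",r)
for n,p in(("cup",(172,75)),("roll",(332,72)),("blank",(405,440)),("off1",(168,438)),("off2",(262,540))):
  print(n,onz(t,m(*p),{"cup":.068,"roll":.05,"blank":.036}.get(n,.018)))
def knob(c,roi):
  x0,y0,x1,y1=roi;g=cv2.cvtColor(c["img"],cv2.COLOR_BGR2GRAY)[y0:y1,x0:x1]
  mm=(g<52).astype(np.uint8);n,l,st,ce=cv2.connectedComponentsWithStats(mm)
  for i in range(1,n):
    if st[i,4]>20:print(st[i]+np.array([x0,y0,0,0,0]),ce[i]+[x0,y0])
print("t");knob(t,(245,205,290,240));print("s");knob(s,(270,170,310,205))
E
```

```text
TL TR BR [ 0.55608754 -0.21105911] [ 0.55654479 -0.29830427] [ 0.46744292 -0.2964104 ] 0.08724635740416731 0.08912199293975485
gate c [ 0.51176523 -0.25373475] [ 0.51398089 -0.2541426 ]
yaw [ 0.30028615 -1.21764401]
yaw [ 0.64256465 -0.18722107]
cup [ 0.63361728 -0.20058304  0.068     ]
roll [ 0.63044476 -0.30000745  0.05      ]
blank [ 0.40162917 -0.31678528  0.036     ]
off1 [ 0.41900901 -0.1751978   0.018     ]
off2 [ 0.35244218 -0.22549472  0.018     ]
t
[250 205  37  30 586] [265.69112628 219.10238908]
s
[279 179  21  24 360] [288.45  190.125]
```

```bash
python3 - <<'E'
from h import *
t=env.read_camera("top");s=env.read_camera("side")
m=lambda x,y:((x+.5)/4-.5+205,(y+.5)/4-.5+145)
print(tri(t,m(223,316),s,(288.45,190.125)))
# sidez shape centre
print(tri(t,m(223,316),s,((471.5)/5-.5+195,(126)/5-.5+165)))
a,b=onz(t,m(150,280),.036),onz(t,m(410,255),.036);print(a,b,np.degrees(np.arctan2(-(a-b)[0],(a-b)[1])),(a+b)/2)
E
```

```text
(array([ 0.4723298 , -0.21432276,  0.15266915]), np.float64(0.0006926059564524128))
(array([ 0.47187209, -0.21435387,  0.1537666 ]), np.float64(6.840370569834597e-05))
[ 0.51437939 -0.1741833   0.036     ] [ 0.51282113 -0.33479499  0.036     ] -0.555866834115583 [ 0.51360026 -0.25448914  0.036     ]
```

drive_tool([
  [0, 0, 0, 0, 0, 6.5, 0],
  [0, 0, 0, 0, 0, 6.5, 0],
  [0, -4, 0, 0, 0, 0, 0],
  [0, -4, 0, 0, 0, 0, 0],
  [0, -4, 0, 0, 0, 0, 0],
  [0, -4, 0, 0, 0, 0, 0],
  [2, -4, 0, 0, 0, 0, 0],
  [2, -4, 0, 0, 0, 0, 0],
  [2, -4, 0, 0, 0, 0, 0],
  [3, -3, 0, 0, 0, 0, 0],
  [3, -3, 0, 0, 0, 0, 0],
  [3, -3, 0, 0, 0, 0, 0],
  [3, -2, 0, 0, 0, 0, 0],
  [3, -2, 0, 0, 0, 0, 0],
  [0, 0, 0, 0, 0, 0, 0],
  [0, 0, 0, 0, 0, 0, 0],
], force=10)

```text
time_s: 1.68
tool_pos: [0.3517, -0.2318, 0.2925]
tool_rot: [180.0, -0.0, 0.3]
force: [-1.0, -0.6, -0.6]
grip_width: 0.0004
```

drive_tool([
  [2.4, -0.8, 0, 0, 0, 0, 0],
  [2.4, -0.8, 0, 0, 0, 0, 0],
  [0, 0, 2.5, 0, 0, 0, 0],
  [0, 0, 2.5, 0, 0, 0, 0],
  [0, 0, 2.5, 0, 0, 0, 0],
  [0, 0, 0, 0, 0, 0, 0],
  [0, 0, 0, 0, 0, 0, 0],
])

```text
time_s: 2.27
tool_pos: [0.397, -0.2178, 0.2165]
tool_rot: [-179.9, 0.1, -0.1]
force: [-0.0, -0.5, 1.1]
grip_width: 0.0006
```

```bash
python3 - <<'E'
from h import *
t=env.read_camera("top");s=env.read_camera("side")
a=cv2.resize(t["img"][165:275,215:325],None,fx=4,fy=4,interpolation=2)
b=cv2.resize(s["img"][150:260,260:350],None,fx=4,fy=4,interpolation=2)
cv2.imwrite("pics/p1.png",np.hstack([a,b]))
o=env.get_obs();print(o["tool_pos"],o["force"])
E
```

```text
[ 0.39870728 -0.21822886  0.21870318] [ 0.37377771 -0.43742656  0.11815775]
```

View pics/p1.png

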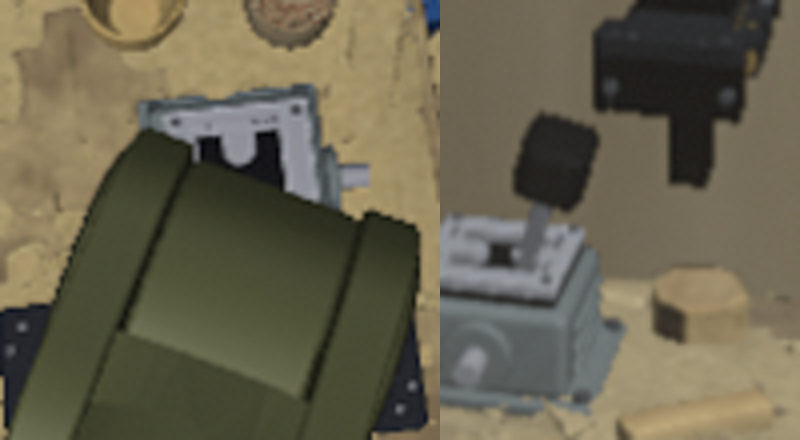

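drive_tool([
  [1.5, 0, 0, 0, 0, 0, 0],
  [1, 0, 0, 0, 0, 0, 0],
  [0.5, 0, 0, 0, 0, 0, 0],
  [0.5, 0, 0, 0, 0, 0, 0],
  [0.5, 0, 0, 0, 0, 0, 0],
  [0.5, 0, 0, 0, 0, 0, 0],
  [0.5, 0, 0, 0, 0, 0, 0],
  [0.5, 0, 0, 0, 0, 0, 0],
  [0.5, 0, 0, 0, 0, 0, 0],
  [0.5, 0, 0, 0, 0, 0, 0],
  [0, 0, 0, 0, 0, 0, 0],
  [0, 0, 0, 0, 0, 0, 0],
])

```text
time_s: 3.37
tool_pos: [0.464, -0.2172, 0.2171]
tool_rot: [-180.0, -0.0, 0.0]
force: [-1.0, -0.4, -0.4]
grip_width: 0.0002
```

```bash
cat > look.py <<'E'
import sys
from h import *
t=env.read_camera("top");s=env.read_camera("side")
a=cv2.resize(t["img"][165:275,215:325],None,fx=4,fy=4,interpolation=2)
b=cv2.resize(s["img"][150:260,260:350],None,fx=4,fy=4,interpolation=2)
cv2.imwrite(f"pics/{sys.argv[1]}.png",np.hstack([a,b]))
o=env.get_obs();print(o["time_s"],o["tool_pos"],o["force"])
# side-view: predicted upright knob centre for left col / right col
for f in(-.05,0,.05,.331):
  for ac in(-.26,.26):
    p=np.array([.5135+.155*np.sin(f),-.254-.155*np.sin(ac)*np.cos(f),.01+.155*np.cos(ac)*np.cos(f)])
    u=proj(s,p);v=proj(t,p);print(f,ac,p.round(3),"side",((u-[260,150])*4+[440,0]).round(),"top",((v-[215,165])*4).round())
E
python3 look.py p2
```

```text
3.4667 [ 0.46370483 -0.21718444  0.21720333] [-0.62848923 -0.81007182 -0.69572524]
-0.05 -0.26 [ 0.506 -0.214  0.16 ] side [495. 144.] top [174. 170.]
-0.05 0.26 [ 0.506 -0.294  0.16 ] side [528.  94.] top [323. 154.]
0 -0.26 [ 0.514 -0.214  0.16 ] side [482. 142.] top [173. 156.]
0 0.26 [ 0.514 -0.294  0.16 ] side [516.  92.] top [321. 140.]
0.05 -0.26 [ 0.521 -0.214  0.16 ] side [468. 141.] top [171. 142.]
0.05 0.26 [ 0.521 -0.294  0.16 ] side [503.  92.] top [319. 126.]
0.331 -0.26 [ 0.564 -0.216  0.152] side [396. 146.] top [167.  68.]
0.331 0.26 [ 0.564 -0.292  0.152] side [433.  99.] top [304.  54.]
```

View pics/p2.png

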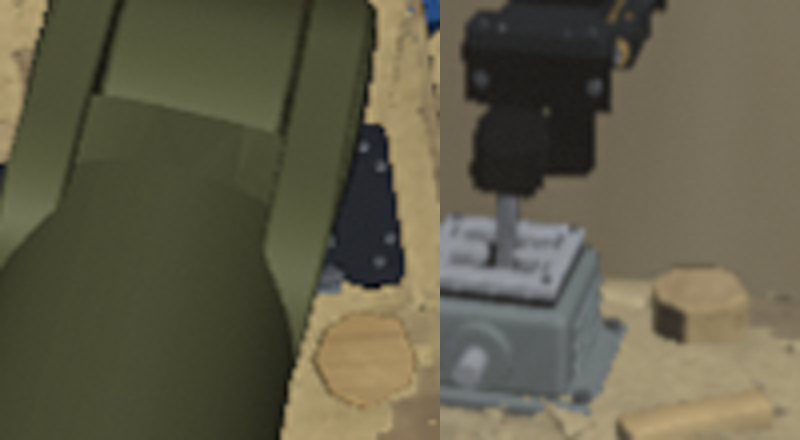

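drive_tool([
  [0.4, 0, 0, 0, 0, 0, 0],
  [0.4, 0, 0, 0, 0, 0, 0],
  [0.4, 0, 0, 0, 0, 0, 0],
  [0.4, 0, 0, 0, 0, 0, 0],
  [0, 0, 0, 0, 0, 0, 0],
  [0, 0, 0, 0, 0, 0, 0],
])

```text
time_s: 3.97
tool_pos: [0.4799, -0.2172, 0.2172]
tool_rot: [-180.0, -0.0, 0.0]
force: [-0.7, 0.3, -1.0]
grip_width: 0.0003
```

```bash
python3 look.py p3|head -1
```

```text
4.0667 [ 0.47967793 -0.21717066  0.21720524] [-0.18039868  0.8287168  -0.76765873]
```

View pics/p3.png

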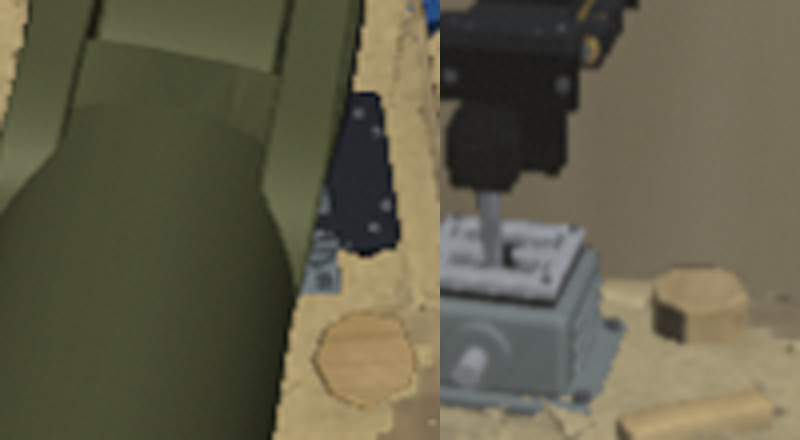

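drive_tool([
  [-1, 0, 0, 0, 0, 0, 0],
  [-2.5, 0, 0, 0, 0, 0, 0],
  [-1.5, -1, 0, 0, 0, 0, 0],
  [0, -3, 0, 0, 0, 0, 0],
  [0, -3, 0, 0, 0, 0, 0],
  [1, 0, 0, 0, 0, 0, 0],
  [2.5, 0, 0, 0, 0, 0, 0],
  [2.5, 0, 0, 0, 0, 0, 0],
  [2.4, 0, 0, 0, 0, 0, 0],
  [0, 0, 0, 0, 0, 0, 0],
  [0, 0, 0, 0, 0, 0, 0],
])

```text
time_s: 4.98
tool_pos: [0.5134, -0.1469, 0.2169]
tool_rot: [-179.9, 0.0, 0.0]
force: [-0.3, -0.1, 0.2]
grip_width: 0.0008
```

```bash
sed -i 's/215:325/205:315/; s/260:350/240:340/;s/\[440,0\]/[440,0]/' look.py; python3 look.py p4|head -1
```

```text
5.0833 [ 0.51224807 -0.14729149  0.21690359] [ 0.94761381 -0.38732202 -0.03939356]
```

View pics/p4.png

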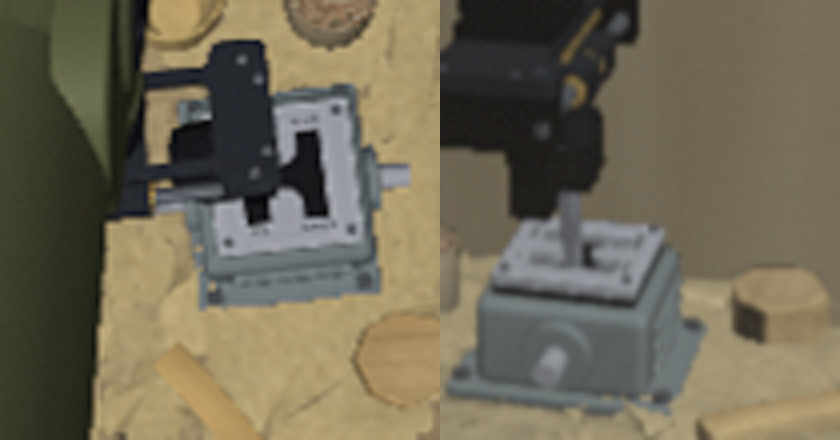

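drive_tool([
  [0, 1.2, 0, 0, 0, 0, 0],
  [0, 1, 0, 0, 0, 0, 0],
  [0, 0.5, 0, 0, 0, 0, 0],
  [0, 0.5, 0, 0, 0, 0, 0],
  [0, 0.5, 0, 0, 0, 0, 0],
  [0, 0.5, 0, 0, 0, 0, 0],
  [0, 0.5, 0, 0, 0, 0, 0],
  [0, 0.5, 0, 0, 0, 0, 0],
  [0, 0.5, 0, 0, 0, 0, 0],
  [0, 0.5, 0, 0, 0, 0, 0],
  [0, 0, 0, 0, 0, 0, 0],
  [0, 0, 0, 0, 0, 0, 0],
])

```text
time_s: 6.08
tool_pos: [0.513, -0.2102, 0.2168]
tool_rot: [180.0, 0.0, -0.1]
force: [0.3, 0.2, -1.0]
grip_width: 0.0002
```

```bash
python3 look.py p5|head -1
```

```text
6.1833 [ 0.51306729 -0.20954547  0.21677443] [ 1.00358522 -0.28168154 -0.06519139]
```

View pics/p5.png

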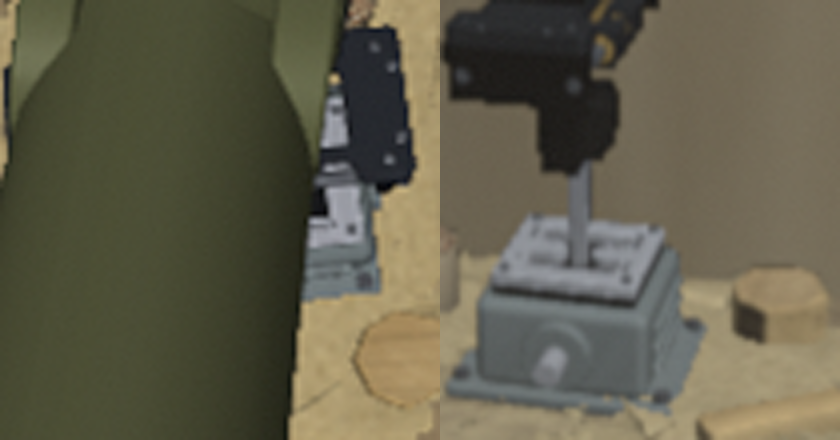

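drive_tool([
  [0, 0.5, 0, 0, 0, 0, 0],
  [0, 0.5, 0, 0, 0, 0, 0],
  [0, 0.5, 0, 0, 0, 0, 0],
  [0, 0.5, 0, 0, 0, 0, 0],
  [0, 0.5, 0, 0, 0, 0, 0],
  [0, 0.5, 0, 0, 0, 0, 0],
  [0, 0.5, 0, 0, 0, 0, 0],
  [0, 0.5, 0, 0, 0, 0, 0],
  [0, 0.3, 0, 0, 0, 0, 0],
  [0, 0, 0, 0, 0, 0, 0],
  [0, 0, 0, 0, 0, 0, 0],
])

```text
time_s: 7.1
tool_pos: [0.5132, -0.2527, 0.217]
tool_rot: [180.0, 0.0, -0.0]
force: [1.2, -0.3, 0.3]
grip_width: 0.0004
```

```bash
python3 look.py p6|head -1
```

```text
7.2 [ 0.51335525 -0.25219336  0.21714056] [0.15945152 0.38898045 0.30775531]
```

View pics/p6.png

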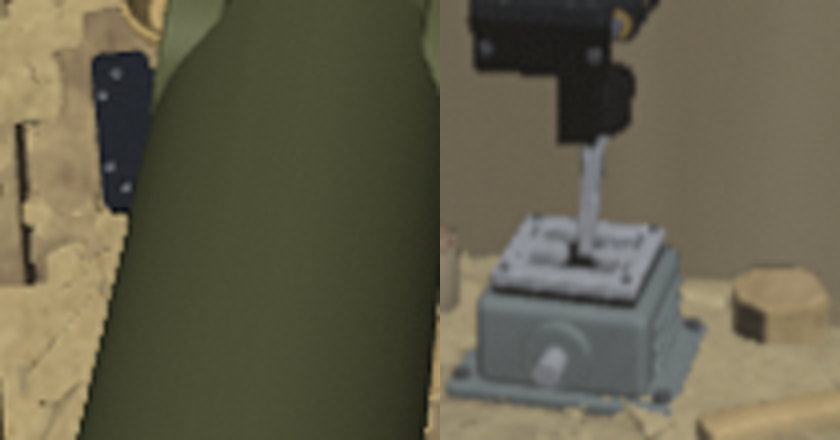

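drive_tool([
  [0, 0.2, 0, 0, 0, 0, 0],
  [0, 0.2, 0, 0, 0, 0, 0],
  [0, 0.2, 0, 0, 0, 0, 0],
  [0, 0, 0, 0, 0, 0, 0],
  [0, 0, 0, 0, 0, 0, 0],
])

```text
time_s: 7.62
tool_pos: [0.5134, -0.2585, 0.2173]
tool_rot: [180.0, 0.0, -0.0]
force: [0.6, 0.3, -0.5]
grip_width: 0.0006
```

Now I'll move away to the left, back off, and look at the lever unobstructed.

drive_tool([
  [0, -1, 0, 0, 0, 0, 0],
  [0, -3, 0, 0, 0, 0, 0],
  [-2, -3, 0, 0, 0, 0, 0],
  [-4, 0, 0, 0, 0, 0, 0],
  [-4, 0, 0, 0, 0, 0, 0],
  [-1, 2, 0, 0, 0, 0, 0],
  [0, 4, 0, 0, 0, 0, 0],
  [0, 4, 0, 0, 0, 0, 0],
  [0, 0.5, 0, 0, 0, 0, 0],
  [0, 0, 0, 0, 0, 0, 0],
  [0, 0, 0, 0, 0, 0, 0],
])

```text
time_s: 8.53
tool_pos: [0.4036, -0.2923, 0.2171]
tool_rot: [-179.9, 0.0, -0.0]
force: [0.5, 0.5, -0.3]
grip_width: 0.0003
```

```bash
python3 look.py p7|head -1
```

```text
8.6333 [ 0.40399231 -0.29127463  0.2171461 ] [ 0.39386941 -0.24769264  0.43850111]
```

View pics/p7.png

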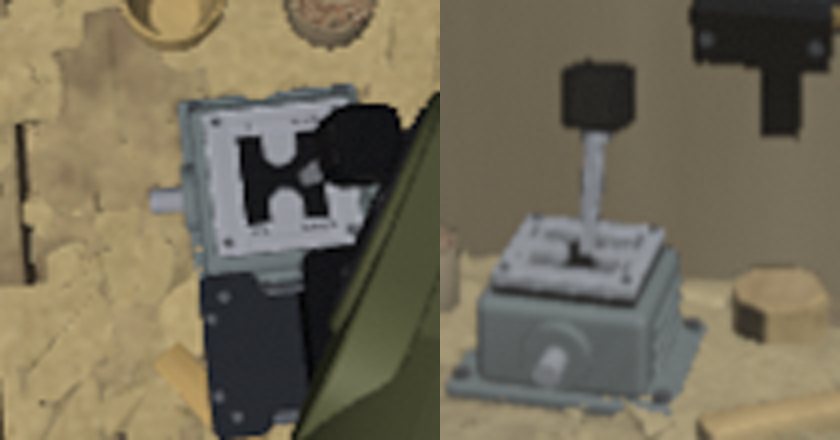

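drive_tool([
  [2.5, 0.2, 0, 0, 0, 0, 0],
  [2.5, 0, 0, 0, 0, 0, 0],
  [1, 0, 0, 0, 0, 0, 0],
  [0.5, 0, 0, 0, 0, 0, 0],
  [0.5, 0, 0, 0, 0, 0, 0],
  [0.5, 0, 0, 0, 0, 0, 0],
  [0.5, 0, 0, 0, 0, 0, 0],
  [0.5, 0, 0, 0, 0, 0, 0],
  [0.5, 0, 0, 0, 0, 0, 0],
  [0.5, 0, 0, 0, 0, 0, 0],
  [0.5, 0, 0, 0, 0, 0, 0],
  [0.5, 0, 0, 0, 0, 0, 0],
  [0.5, 0, 0, 0, 0, 0, 0],
  [0, 0, 0, 0, 0, 0, 0],
  [0, 0, 0, 0, 0, 0, 0],
])

```text
time_s: 9.88
tool_pos: [0.514, -0.2948, 0.217]
tool_rot: [-180.0, -0.0, 0.0]
force: [0.8, -0.1, 0.3]
grip_width: 0.0003
```

```bash
python3 look.py p8|head -1
```

```text
9.9833 [ 0.51352973 -0.29501261  0.21712869] [ 0.07295422 -0.26243935 -0.02009882]
```

View pics/p8.png

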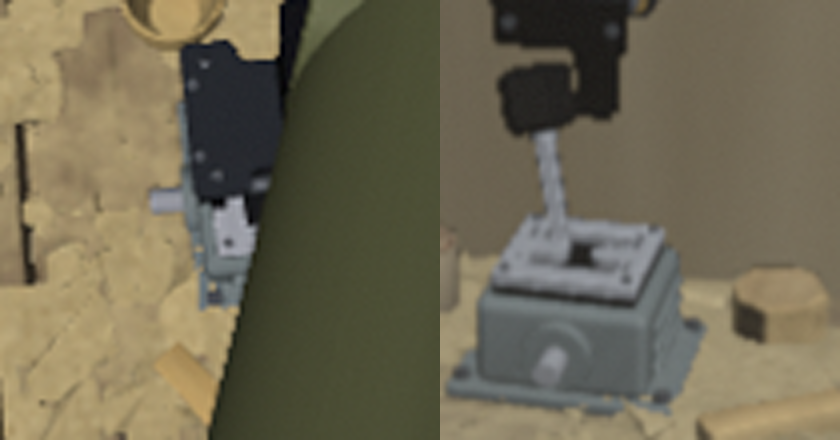

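drive_tool([
  [0.4, 0, 0, 0, 0, 0, 0],
  [0.4, 0, 0, 0, 0, 0, 0],
  [0.4, 0, 0, 0, 0, 0, 0],
  [0.1, 0, 0, 0, 0, 0, 0],
  [0, 0, 0, 0, 0, 0, 0],
])

```text
time_s: 10.4
tool_pos: [0.527, -0.2952, 0.2172]
tool_rot: [-180.0, -0.0, 0.0]
force: [-0.5, 0.3, 0.2]
grip_width: 0.0007
```

drive_tool([
  [0.15, 0, 0, 0, 0, 0, 0],
  [0.15, 0, 0, 0, 0, 0, 0],
  [0, 0, 0, 0, 0, 0, 0],
])

```text
time_s: 10.65
tool_pos: [0.5298, -0.2951, 0.2173]
tool_rot: [180.0, -0.0, 0.0]
force: [-0.1, -0.5, -1.0]
grip_width: 0.0006
```

```bash
python3 look.py p9|head -1
```

```text
10.75 [ 0.52966239 -0.29515739  0.217352  ] [-0.86330048 -0.44762063  0.43933309]
```

View pics/p9.png

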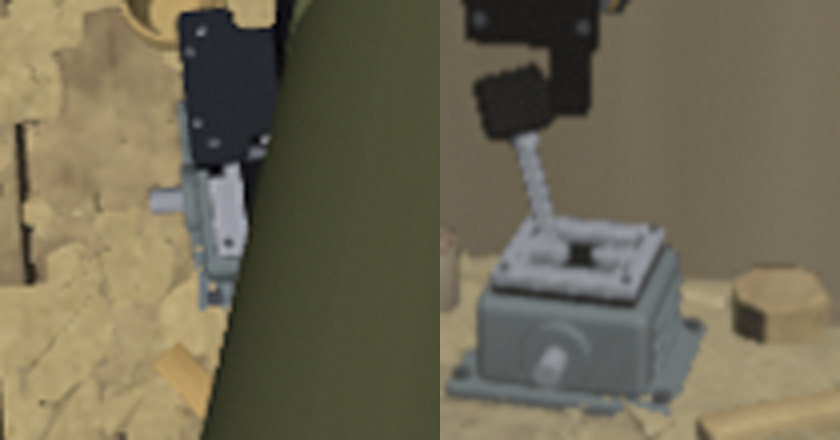

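drive_tool([
  [0.15, 0, 0, 0, 0, 0, 0],
  [0.15, 0, 0, 0, 0, 0, 0],
  [0, 0, 0, 0, 0, 0, 0],
])

```text
time_s: 11.0
tool_pos: [0.5321, -0.2952, 0.217]
tool_rot: [-180.0, 0.1, -0.0]
force: [-2.9, -0.6, 0.9]
grip_width: 0.0003
```

drive_tool([
  [0.15, 0, 0, 0, 0, 0, 0],
  [0, 0, 0, 0, 0, 0, 0],
])

```text
time_s: 11.17
tool_pos: [0.5332, -0.2953, 0.2168]
tool_rot: [-180.0, 0.1, -0.0]
force: [-4.3, -0.2, -0.1]
grip_width: 0.0
```

drive_tool([
  [0.2, 0, 0, 0, 0, 0, 0],
  [0.0, 0, 0, 0, 0, 0, 0],
  [0, 0, 0, 0, 0, 0, 0],
])

```text
time_s: 11.42
tool_pos: [0.5344, -0.2954, 0.2166]
tool_rot: [-180.0, 0.2, -0.0]
force: [-6.9, 0.9, 0.3]
grip_width: 0.0006
```

The push force keeps rising with almost no travel, so the lever is on the stop. I'll back off along −x and check.

drive_tool([
  [-0.5, 0, 0, 0, 0, 0, 0],
  [-3, 0, 0, 0, 0, 0, 0],
  [-4, 0, 0, 0, 0, 0, 0],
  [-4, 0, 0, 0, 0, 0, 0],
  [0, 0, -4, 0, 0, 0, 0],
  [0, 0, -4, 0, 0, 0, 0],
  [-1, 4, 0, 0, 0, 0, 0],
  [-2, 4, 0, 0, 0, 0, 0],
  [-3, 4, 0, 0, 0, 0, 0],
  [-3, 4, 0, 0, 0, 0, 0],
  [-2, 4, 0, 0, 0, 0, 0],
  [0, 4, 0, 0, 0, 0, 0],
  [0, 0, 0, 0, 0, 0, 0],
  [0, 0, 0, 0, 0, 0, 0],
  [0, 0, 0, 0, 0, 0, 0],
])

```text
time_s: 12.67
tool_pos: [0.325, -0.516, 0.2973]
tool_rot: [-180.0, -0.1, 0.1]
force: [0.4, -0.2, 0.5]
grip_width: 0.0003
```

```bash
sed -i 's/-\[260,150\]/-[240,150]/;s/-\[215,165\]/-[205,165]/' look.py; python3 look.py p10; python3 - <<'E'
from h import *
t=env.read_camera("top");cv2.imwrite("pics/top1.png",cv2.resize(t["img"][145:295,205:345],None,fx=4,fy=4,interpolation=2)[:600])
a=cv2.imread("pics/top0.png");d=cv2.absdiff(a,t["img"]).max(2)
for n,(x,y) in dict(cup=(248,163),roll=(287,163),blank=(306,254),off=(259,267)).items(): print(n,d[y-13:y+14,x-13:x+14].mean())
E
```

```text
12.7667 [ 0.32533061 -0.51505888  0.29794498] [-0.7327587  -1.17774421  0.19931087]
-0.05 -0.26 [ 0.506 -0.214  0.16 ] side [575. 144.] top [214. 170.]
-0.05 0.26 [ 0.506 -0.294  0.16 ] side [608.  94.] top [363. 154.]
0 -0.26 [ 0.514 -0.214  0.16 ] side [562. 142.] top [213. 156.]
0 0.26 [ 0.514 -0.294  0.16 ] side [596.  92.] top [361. 140.]
0.05 -0.26 [ 0.521 -0.214  0.16 ] side [548. 141.] top [211. 142.]
0.05 0.26 [ 0.521 -0.294  0.16 ] side [583.  92.] top [359. 126.]
0.331 -0.26 [ 0.564 -0.216  0.152] side [476. 146.] top [207.  68.]
0.331 0.26 [ 0.564 -0.292  0.152] side [513.  99.] top [344.  54.]
cup 1.9190672153635118
roll 24.496570644718794
blank 1.9684499314128945
off 2.1097393689986284
```

View pics/p10.png

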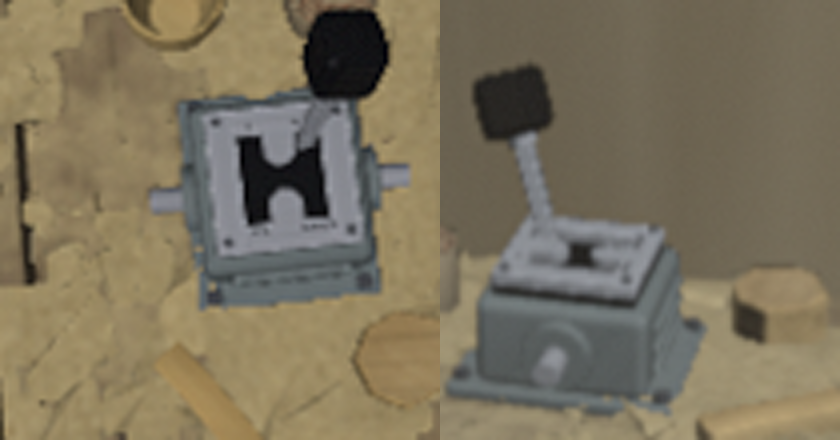

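View pics/top1.png

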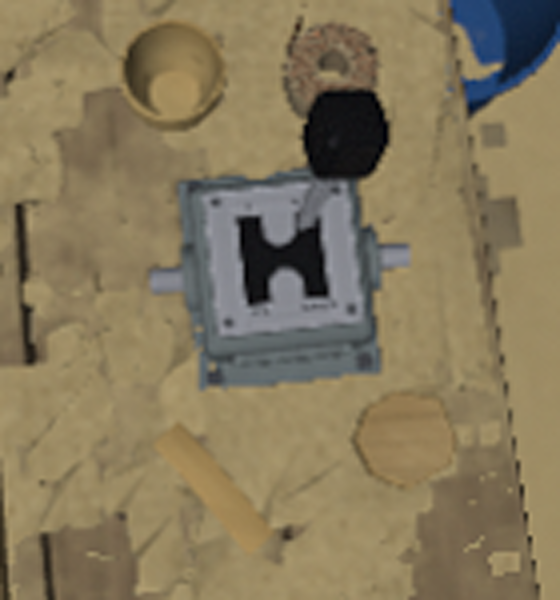

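```bash
python3 -c "
from cell import env
print(env.sign_off())"
```

```text
the job is handed in; nothing more can be done
None
```

The lever now stands in third, and I handed the job in at about 12.8 s of the 72 s allowed. I pushed it with closed fingertips only: forward out of second to neutral, right across neutral from its left side, then forward in third until it met the end stop. At the stop the push force rose to about 7 N with almost no further travel.

Last checks, with the arm raised and clear at TCP (0.325, -0.515, 0.298):

- **Lever:** the knob shows at (346, 54) in the enlarged top view and (513, 102) in the side view. The predictions for fully home in third were (344, 54) and (513, 99), so forward is about 0.33 rad and across about 0.26 rad.
- **Bystanders:** the cup, blank and offcut look unchanged between the first and last top pictures. The roll's image did change, because the knob now covers part of it; the visible part is where it was.
- **Disagreement:** the first knob measurement was about 9 mm short of the slot-end position in second. Either the lever was not fully back or the measurement was off. It did not affect the moves.

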